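# Prop the riser's leaf with the right spacer and park the case

### The job

Of the three aluminium spacers, find the one whose height just fits under the level oak leaf of the desk riser; stand it upright under the middle of the leaf's free edge, square to the edge with about half its length underneath, and let go. Then set the charcoal case gently, flat and the right way up, on the middle of the leaf, so that the propped leaf stays level. Never let the leaf sag, and leave the other two spacers, the tumbler and the headshell where they are.

Things in the scene. Friction and masses are not known exactly. Their poses are not given: they have to be found in the camera images.
- stand: fixed oak desk riser: block 90 mm deep, 240 wide, 64.5 high, with a hinged oak leaf on its robot side. Origin: on the desk, plumb under the middle of the leaf's free edge (nearest the robot). x points in under the leaf (leaf from x = 0 to 190 mm, block front at 193), y along the free edge, z up. The space under the leaf is open at front and sides
- leaf_mid (a point): middle of the leaf's top face, 95 mm in from its free edge. The leaf is 16 mm thick, 190 mm deep, 220 wide; when level its underside is 48.5 mm and its top 64.5 mm above the desk
- leaf (a joint): sag of the leaf about its rear hinge in rad: 0 = level (an end stop, it cannot rise), positive = free edge down (0.01 rad lowers the edge by 1.9 mm). A weak spring just carries the bare leaf; unpropped, it sags under the case
- spacer_low: offcut of plain aluminium box section, open-ended, 110 mm long (x axis), 40 wide (y), 36 high (z), 5 mm walls, about 0.22 kg. Origin: centre of its underside
- spacer_mid: the same box section, 110 mm long (x), 40 wide (y), but 46 high (z), 5 mm walls, about 0.22 kg. Origin: centre of its underside
- spacer_high: the same box section, 110 mm long (x), 40 wide (y), but 56 high (z), 5 mm walls, about 0.22 kg. Origin: centre of its underside
- case: closed charcoal plastic parts case with a push-button latch on one long side, 56 mm (x) by 140 mm (y) by 40 mm high (z), about 0.5 kg. Origin: centre of its underside; z up
- tumbler: bystander: clear glass tumbler, 72 mm across, 95 mm high, upright. Origin: centre of its underside
- headshell: bystander: aluminium headshell with a yellow cartridge body under it, about 77 mm long (x), 22 mm wide, 28 mm high. Origin: desk level under its plate's centre
Things that resemble listed ones, but are neither listed nor needed, are in the scene too. Leave any purple or turquoise look-alike of the spacer_mid alone.

How it is judged:
By the outcome, as a careful person would: the job done as asked, in the order asked, and still so for the second after the job is handed in, with the robot touching nothing.
It also fails if it takes over 64 s, if anything falls off the work surface, if the arm or the gripper's body presses on something with over 40 N, if the wrist force passes 120 N, or if a joint passes its speed limit or range.

### The arm

A 7-joint arm with a two-finger parallel gripper is mounted at the origin on the work surface. World frame = base frame: x ahead of the robot, y to its left, z up, the work surface at z = 0. Lengths are in m, angles in rad, forces in N, time in s.
With the tool pointing down it reaches from about 0.425 to 0.825 m from the base axis. Payload 3.6 kg.
Tool frame: the origin (TCP) lies midway between the tips of the shut fingers; the grasp point (between the pads) lies grip_point_offset behind it (grip_point_offset is the distance from the TCP to the grasp point, in m); z points along the fingers, y is the line along which they close (so a half turn about z gives the same grasp; the last joint's range is limited). The gripper opens to 85 mm and grips with 20 to 120 N. Pads are 22 mm wide; open, the fingers measure 114 mm over their backs; the gripper's body (76 mm by 85 mm) begins 54 mm behind the grasp point. The pads swing forward as they close: fully open they stand 13 mm farther back than shut.
Start: joints at [1.087, 0.615, -0.013, 1.423, 0.008, 1.103, -0.04], TCP at [0.287, -0.583, 0.231] pointing down, gripper open.
Joint ranges: [-3.12, 3.12], [-0.3, 2.06], [-1.34, 1.32], [0.26, 2.42], [-1.36, 4.5], [0.01, 1.98], [-2.84, 2.84]. Speed limits (rad/s): [2.79, 2.79, 3.14, 3.14, 3.14, 3.14, 3.14].

### API

Orientations are given as a rotation vector (axis times angle).
In Python, from rig import movep, movel, movej, set_gripper, wait, ik, read_state, camera, Unreachable, finish_job, grip_point_offset gives the robot as it stands. Calls block until the motion is done:
- movep(position, orientation): joint-space move of the TCP to a pose.
- movel(position, frame=None, max_speed=0.15, stop_force=None): straight line of the TCP; frame=None keeps the orientation; max_speed is the mean speed in m/s. With stop_force (N) it stops when the force on the tool has changed by that much, and returns True; else False.
- movej(angles): joint-space move.
- set_gripper(opening, strength=None): finger opening in m; strength is the grip in N (None keeps the last); returns when the fingers have stopped.
- wait(seconds).
- ik(position, orientation): joint angles nearest the present ones, or None.
- read_state(): the state.
- camera(name): name is "scene" or "side" or "wrist"; returns a dict with "image" (384x512x3 uint8, red, green, blue), "depth" (384x512 float32, m along the optical axis (not along the pixel's ray), 0 where there is no reading), "fx", "fy", "cx", "cy" (pixels), "dist_coeffs" ([k1, k2, p1, p2, k3] as OpenCV has them; the pictures are not rectified), "xyz" and "orientation" of the camera in the world. Camera axes: x right, y down, z forward; pixel columns grow to the right and rows downward; lengths in m; the calibration is good to about 2 mm. A picture is of the moment at which its call begins.
A pose or a line that the arm cannot do raises Unreachable and nothing moves.
- finish_job(): hands the job in; it is judged then, once.
The state is a dict: "t": time; "q": joint angles; "dq": joint speeds; "joint_torque": joint torques, N m; "ee_pos": TCP position; "tcp_rot": TCP orientation; "ft_force": force on the tool from outside, world axes, zero at the start; "ft_torque": the same for the moment, N m; "width": finger opening in m; "gripper_force": force on a finger pad.
Only numpy, scipy, OpenCV 4.12 (cv2) and the standard library are available. Lean on these libraries where they do the work, as an engineer would, in place of code of your own. Each camera call takes 0.05 s, during which the arm holds its last target. There are 200 camera calls.

## Working session

There is one attempt and no reset: what is moved stays moved. The work goes in short steps, each a Python script; the robot and the scene stay as the last script left them, time stands still between calls to the robot, and variables do not carry over. Pictures are saved under pics/ and viewed, at most 10 in all, crops included, and the job is handed in when it is done.

```bash
ls; mkdir -p pics; cat > h.py <<'E'
import numpy as np, cv2
from scipy.spatial.transform import Rotation as R
from rig import *
def K(c): return np.array([[c['fx'],0,c['cx']],[0,c['fy'],c['cy']],[0,0,1]])
def Rc(c):
    o=np.asarray(c['orientation'],float)
    return o if o.shape==(3,3) else R.from_rotvec(o).as_matrix()
def ray(c,uv):
    p=cv2.undistortPoints(np.array(uv,float).reshape(-1,1,2),K(c),np.array(c['dist_coeffs'],float)).reshape(-1,2)
    return np.c_[p,np.ones(len(p))]@Rc(c).T
def onplane(c,uv,z):
    d=ray(c,uv); o=np.array(c['xyz']); return o+d*((z-o[2])/d[:,2])[:,None]
def cloud(c):
    h,w=c['depth'].shape; u,v=np.meshgrid(np.arange(w),np.arange(h))
    d=ray(c,np.stack([u,v],-1)); return (np.array(c['xyz'])+d*c['depth'].reshape(-1,1)).reshape(h,w,3)
def save(c,n): cv2.imwrite('pics/'+n,c['image'][...,::-1])
E
python3 - <<'E'
from h import *
import pickle
print(grip_point_offset, read_state()['tcp_rot'])
a={}
for n in ["scene","side","wrist"]:
    c=camera(n);a[n]=c;print(n,c['xyz'],c['orientation'],c['fx'],c['dist_coeffs'])
pickle.dump(a,open('a.pkl','wb'))
for n in ["scene","side"]: cv2.imwrite(f'pics/{n}.png',cv2.resize(a[n]['image'],(800,600),interpolation=cv2.INTER_CUBIC)[...,::-1])
E
```

```text
pics
0.0187 [-3.05753215e+00 -7.10824230e-01  9.99183947e-04]
scene [1.54122967 0.26060162 1.15402837] [-1.52532237 -2.06872385  0.79214914] 419.4438066701544 [-0.13656638  0.          0.          0.          0.        ]
side [0.05629174 0.81213985 1.09061911] [-0.69054118  2.654529   -1.08012601] 458.5029775770643 [-0.0165085  0.         0.         0.         0.       ]
wrist [ 0.35767374 -0.54913397  0.37244882] [ 2.43421093 -1.51341645 -0.24182652] 337.13227935929376 [0.02066231 0.         0.         0.         0.        ]
```

View pics/scene.png

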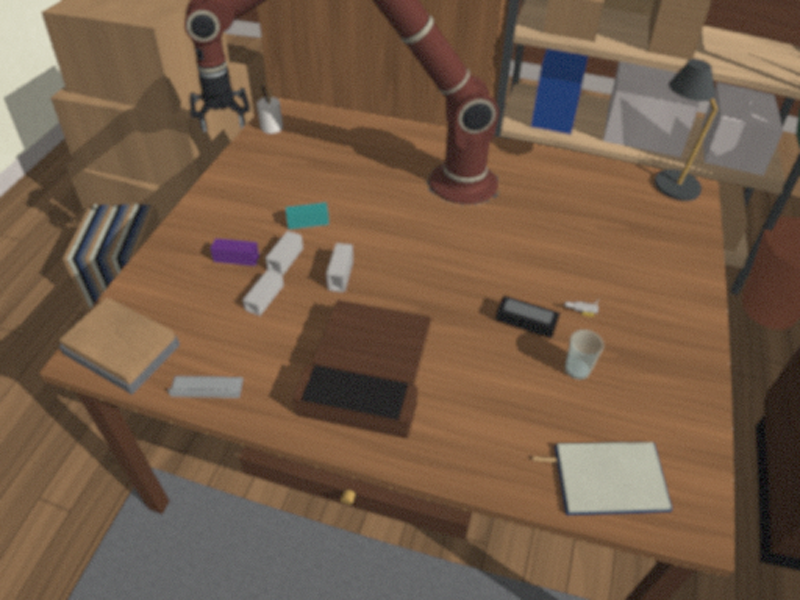

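View pics/side.png

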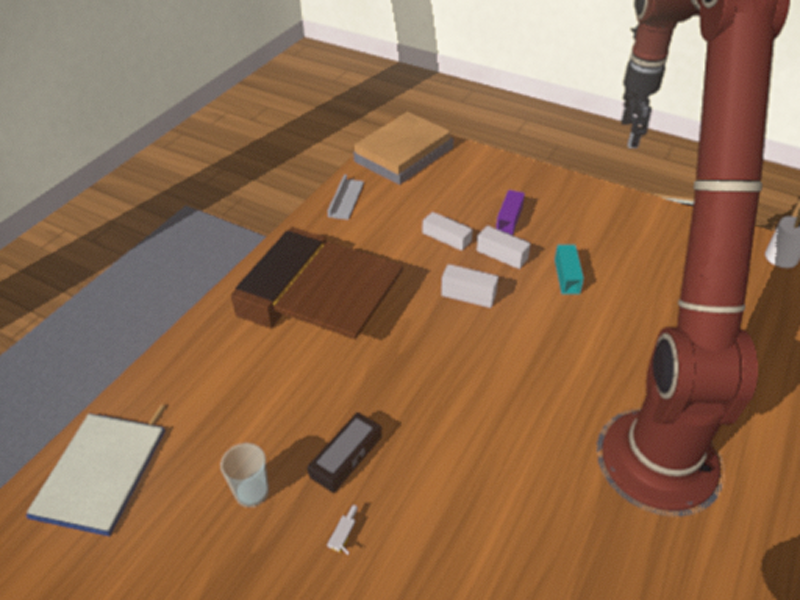

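The scene view (800x600) shows three pale spacers at about (285,253), (263,291) and (340,266). In the side view they are at (503,246), (447,230) and (470,286). The things that could be mistaken for them are:
- purple look-alike: scene (235,252), side (511,212)
- turquoise look-alike: scene (307,215), side (569,270)
- flat grey channel: scene (206,387)

The other things are the case at scene (528,316), headshell (582,308), tumbler (583,355) and leaf (370,335). Next I'll measure the spacer heights from both views.

```bash
cat > m.py <<'E'
from h import *
import pickle
a=pickle.load(open('a.pkl','rb'))
seeds={'scene':{'A':(285,253),'B':(263,291),'C':(340,266),'case':(528,312),'leaf':(370,340),'leaf2':(350,320)},
       'side':{'A':(503,246),'B':(447,230),'C':(470,286),'case':(345,450),'leaf':(340,285),'leaf2':(370,270)}}
for n in a:
    if n=='wrist': continue
    c=a[n]; P=cloud(c); im=c['image']; hsv=cv2.cvtColor(im,cv2.COLOR_RGB2HSV)
    print(n,'depth valid',(c['depth']>0).mean(), 'desk z', [np.round(np.median(P[v-3:v+4,u-3:u+4].reshape(-1,3),0),4) for u,v in ([(270,200),(250,320)] if n=='scene' else [(250,220),(330,250)])])
    for k,(u,v) in seeds[n].items():
        u=int(u*.64);v=int(v*.64)
        if k in 'ABC':
            m=((hsv[...,1]<60)&(hsv[...,2]>90)).astype(np.uint8)
            _,l=cv2.connectedComponents(m,connectivity=4); mm=l==l[v,u]
        elif k=='case':
            m=((P[...,2]>.02)&(P[...,2]<.06)).astype(np.uint8); _,l=cv2.connectedComponents(m,connectivity=4); mm=l==l[v,u]
        else: 
            print(k,P[v,u],hsv[v,u]); continue
        Q=P[mm]; Q=Q[np.isfinite(Q).all(1)]
        zt=np.percentile(Q[:,2],[50,80,90,97])
        z0=np.median(Q[Q[:,2]>zt[3]-.008][:,2]); T=Q[abs(Q[:,2]-z0)<.006]
        r=cv2.minAreaRect((T[:,:2]*1000).astype(np.float32))
        print(k,'npx',mm.sum(),'z%',zt.round(4),'top',z0.round(4),'mean',T.mean(0).round(4),'rect',np.round(r[0],1),np.round(r[1],1),round(r[2],1))
    # leaf/block: points at z>.05
    m=((P[...,2]>.055)&(P[...,2]<.075)&(P[...,0]>.45)&(P[...,0]<1.2)).astype(np.uint8)
    nn,l,st,ce=cv2.connectedComponentsWithStats(m)
    for i in range(1,nn):
        if st[i,4]>800:
            Q=P[l==i]; r=cv2.minAreaRect((Q[:,:2]*1000).astype(np.float32)); print('slab',st[i],np.median(Q[:,2]).round(4),np.round(r[0],1),np.round(r[1],1),r[2],cv2.boxPoints(r).round(0).tolist())
    vis=cv2.resize(im[110:290,100:390] if n=='scene' else im[80:350,120:410],None,fx=2.2 if n=='side' else 2.7,fy=2.2 if n=='side' else 2.7,interpolation=cv2.INTER_CUBIC)
    cv2.imwrite(f'pics/crop_{n}.png',vis[...,::-1])
E
python3 m.py
```

```text
scene depth valid 0.9930165608723959 desk z [array([ 0.5299,  0.0283, -0.    ]), array([ 0.9735,  0.0866, -0.076 ])]
A npx 856 z% [0.033  0.0431 0.0455 0.0478] top 0.0444 mean [ 0.4722 -0.3563  0.0442] rect [ 528.5 -358.8] [ 52.1 252.8] 89.4
B npx 856 z% [0.033  0.0431 0.0455 0.0478] top 0.0444 mean [ 0.4722 -0.3563  0.0442] rect [ 528.5 -358.8] [ 52.1 252.8] 89.4
C npx 418 z% [0.0507 0.055  0.0562 0.0575] top 0.0543 mean [ 0.474  -0.2005  0.054 ] rect [ 472.2 -201. ] [115.9  41. ] 8.9
case npx 548 z% [0.0375 0.0401 0.0414 0.0436] top 0.0389 mean [0.4886 0.2652 0.0384] rect [487.3 266. ] [141.3  60.7] 86.8
leaf [ 0.69179386 -0.05176909  0.0594754 ] [ 10 122  90]
leaf2 [ 0.65397269 -0.10826555  0.06544935] [ 11 121  93]
slab [ 47 191  61  51 995] 0.0567 [ 850.7 -594.3] [215.9 151.7] 78.079345703125 [[754.0, -684.0], [903.0, -716.0], [947.0, -504.0], [799.0, -473.0]]
slab [ 187  192   89   80 4683] 0.0648 [739.1 -40.5] [286.  238.5] 4.074097633361816 [[588.0, 68.0], [605.0, -170.0], [890.0, -149.0], [873.0, 89.0]]
side depth valid 0.9954732259114584 desk z [array([ 5.459e-01, -2.000e-04, -1.100e-03]), array([ 0.2793, -0.0147, -0.001 ])]
A npx 583 z% [0.0374 0.0447 0.0464 0.0478] top 0.0444 mean [ 0.4594 -0.3542  0.0442] rect [ 459.6 -355.4] [ 49.1 110.9] 86.2
B npx 459 z% [0.0314 0.0356 0.037  0.0386] top 0.0349 mean [ 0.5965 -0.3481  0.0346] rect [ 598.2 -349.6] [ 47.8 113.1] 86.5
C npx 711 z% [0.0456 0.0549 0.0566 0.0586] top 0.0548 mean [ 0.4691 -0.1996  0.0545] rect [ 470.1 -200.7] [110.8  46.6] 9.0
case npx 1081 z% [0.0382 0.0402 0.0411 0.0425] top 0.0388 mean [0.481  0.2706 0.0386] rect [482. 268.] [140.   58.2] 83.9
leaf [ 0.68940565 -0.0400598   0.06498008] [ 11 158 103]
leaf2 [ 0.65904548 -0.10765153  0.06738674] [ 12 161 103]
slab [ 148  145  110   71 4397] 0.0638 [737.4 -38.7] [287.2 245.4] 4.209563255310059 [[585.0, 73.0], [603.0, -172.0], [890.0, -151.0], [872.0, 94.0]]
```

View pics/crop_side.png

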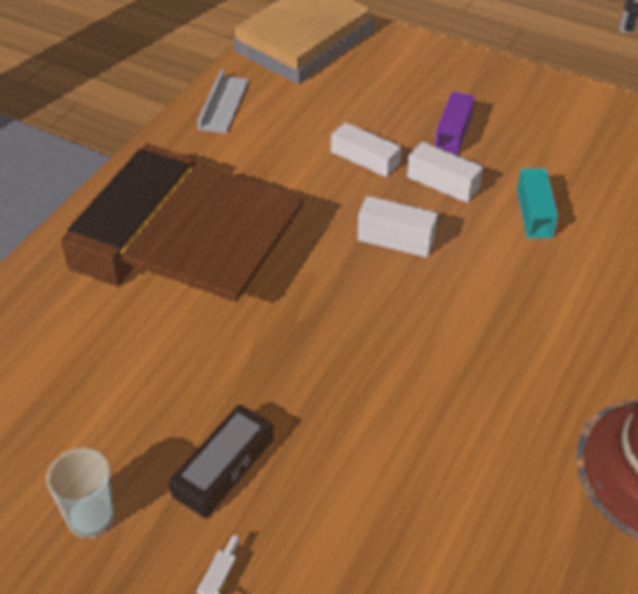

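A measures about 45 mm high (scene and side agree), B about 35 and C about 55. A is therefore spacer_mid, and the crop shows it at (445,172) as plain pale aluminium, not purple or turquoise. Next I'll refine with the wrist camera from two hover places.

```bash
cat >> h.py <<'E'
def down(deg): return (R.from_euler('z',deg,degrees=True)*R.from_euler('x',180,degrees=True)).as_rotvec()
E
python3 - <<'E'
from h import *
import pickle
b={}
movep([.45,-.17,.25],down(0)); b['w1']=camera('wrist')
movep([.42,-.352,.25],down(-3.8)); b['w2']=camera('wrist')
pickle.dump(b,open('b.pkl','wb')); print(read_state()['t'],read_state()['q'])
im=np.hstack([b['w1']['image'],b['w2']['image']]); cv2.imwrite('pics/w12.png',cv2.resize(im,(800,300),interpolation=cv2.INTER_AREA)[...,::-1])
for n in b:
    c=b[n];P=cloud(c);print(c['xyz'],(c['depth']>0).mean())
    hsv=cv2.cvtColor(c['image'],cv2.COLOR_RGB2HSV)
    m=((P[...,2]>.025)&(P[...,2]<.08)&(P[...,0]>.3)&(P[...,0]<1)).astype(np.uint8)
    nn,l,st,ce=cv2.connectedComponentsWithStats(m,connectivity=4)
    for i in range(1,nn):
        if st[i,4]>400:
            Q=P[l==i]; z0=np.median(Q[Q[:,2]>np.percentile(Q[:,2],95)-.008][:,2]); T=Q[abs(Q[:,2]-z0)<.008]
            r=cv2.minAreaRect((T[:,:2]*1000).astype(np.float32)); print(n,st[i],'z',z0.round(4),np.round(r[0],1),np.round(r[1],1),round(r[2],1),'hsv',np.median(hsv[l==i],0))
E
```

```text
2.65 [ 0.61377708  0.43643814  0.0606391   1.69850393 -0.03258746  1.00850787
 -0.94803075]
[ 0.52917609 -0.17228024  0.39226752] 0.9964701334635416
w1 [ 401    0   62   64 2880] z 0.0356 [ 570.4 -351.2] [41.7 55.2] 84.8 hsv [  6.  11. 180.]
w1 [ 251   78   54  115 4438] z 0.0557 [ 470.3 -205.1] [110.5  40.9] 9.4 hsv [  5.  12. 192.]
w1 [ 390   89   73  109 5125] z 0.0455 [ 459.9 -359.6] [ 41.9 110.4] 85.3 hsv [  5.  12. 185.]
w1 [486  95  26  45 728] z 0.0452 [ 486.7 -433.4] [39.9 14.7] 7.8 hsv [140. 159. 127.]
w1 [ 380  234   80   47 2288] z 0.0453 [ 315.5 -379. ] [42.4 72.3] 27.8 hsv [ 89. 191. 138.]
[ 0.49948043 -0.35745306  0.39189893] 0.9960581461588541
w2 [ 215    0   42   32 1263] z 0.0357 [ 556.  -349.4] [39.6 25.6] 84.5 hsv [  4.  11. 206.]
w2 [ 314   35  123   73 5097] z 0.0456 [ 495.3 -482.8] [ 40.7 110.4] 10.1 hsv [140. 161. 145.]
w2 [  53   55   89  121 5955] z 0.0555 [ 469.9 -205.4] [110.3  41.7] 9.1 hsv [  6.  12. 199.]
w2 [ 233   59   43  112 4382] z 0.0457 [ 459.8 -359.8] [ 40.5 110.5] 84.9 hsv [  5.  12. 205.]
w2 [ 218  210   96   51 2501] z 0.0455 [ 307.4 -365.5] [ 42.  104.6] 28.5 hsv [ 89. 187. 153.]
```

View pics/w12.png

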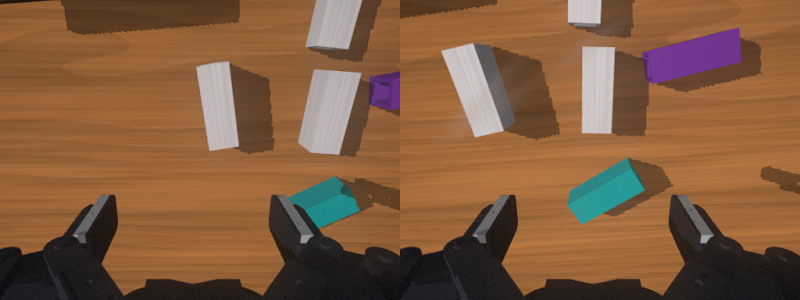

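Two wrist views agree on spacer_mid: (0.4598,-0.3597), yaw about -5 deg, top at 0.0456. Purple is at (355,95) in the left panel's frame and turquoise at (330,195), both clear of the grasp. One more view will give the leaf and the case.

```bash
python3 - <<'E'
from h import *
import pickle
b={}
movep([.46,.03,.30],down(4)); b['w3']=camera('wrist')
movep([.46,-.05,.30],down(4)); b['w4']=camera('wrist')
pickle.dump(b,open('b2.pkl','wb')); print(read_state()['t'])
im=np.hstack([b['w3']['image'],b['w4']['image']]); cv2.imwrite('pics/w34.png',cv2.resize(im,(800,300),interpolation=cv2.INTER_AREA)[...,::-1])
for n in b:
    c=b[n];P=cloud(c)
    hsv=cv2.cvtColor(c['image'],cv2.COLOR_RGB2HSV)
    m=((P[...,2]>.052)&(P[...,2]<.08)&(P[...,0]>.54)&(P[...,0]<1)).astype(np.uint8)
    nn,l,st,ce=cv2.connectedComponentsWithStats(m,connectivity=4); i=1+st[1:,4].argmax()
    mm=l==i; Q=P[mm]; print(n,'slab',st[i],'z',np.percentile(Q[:,2],[5,50,95]).round(4), 'img hits edge')
    # top face boundary by rays onto plane z=.0645
    cnt=max(cv2.findContours(mm.astype(np.uint8),cv2.RETR_EXTERNAL,cv2.CHAIN_APPROX_NONE)[0],key=len).reshape(-1,2)
    cnt=cnt[(cnt[:,0]>2)&(cnt[:,0]<509)&(cnt[:,1]>2)&(cnt[:,1]<381)]
    E=onplane(c,cnt,.0645)[:,:2]
    def fit(S,k=15):
        for _ in range(6):
            vx,vy,x,y=cv2.fitLine(S.astype(np.float32),cv2.DIST_HUBER,0,.01,.01).ravel(); d=abs((S[:,0]-x)*vy-(S[:,1]-y)*vx); S=S[d<max(.0015,2*np.median(d))]
        return vx,vy,x,y,len(S)
    xm=np.median(E[:,0])
    fe=E[(E[:,0]<.62)]; 
    ym=fe[:,1].mean()
    # front edge
    vx,vy,x,y,k=fit(fe); print('front',np.degrees(np.arctan2(-vx*np.sign(vy),vy*np.sign(vy))).round(2),'pt',x.round(4),y.round(4),k,'y-ends',fe[:,1].min().round(4),fe[:,1].max().round(4))
    for s in (-1,1):
        S=E[(E[:,0]>.625)&(E[:,0]<.74)&(s*(E[:,1]+.05)>.06)]
        if len(S)>10:
            a=fit(S); print('side',s,np.degrees(np.arctan2(a[1],a[0])).round(2),a[2].round(4),a[3].round(4),a[4])
    m=((P[...,2]>.025)&(P[...,2]<.06)&(P[...,1]>.15)).astype(np.uint8)
    nn,l,st,ce=cv2.connectedComponentsWithStats(m,connectivity=4)
    if nn>1:
        i=1+st[1:,4].argmax();Q=P[l==i];z0=np.median(Q[:,2]);T=Q[abs(Q[:,2]-z0)<.006]
        r=cv2.minAreaRect((T[:,:2]*1000).astype(np.float32)); print('case',st[i],z0.round(4),np.round(r[0],1),np.round(r[1],1),round(r[2],1))
E
```

```text
4.6083
w3 slab [ 225    0  221   26 5410] z [0.0604 0.0641 0.0655] img hits edge
front 4.37 pt 0.5953 -0.0497 215 y-ends -0.16 0.0591
case [   0   78  113   68 5462] 0.0397 [482.  254.8] [124.1  57.3] 84.2
w4 slab [ 145    0  219   20 4094] z [0.0583 0.064  0.0655] img hits edge
front 4.35 pt 0.5941 -0.039 212 y-ends -0.1596 0.0572
case [   0   86   45   55 2111] 0.0394 [478.1 214.5] [44.2 55.6] 83.8
```

View pics/w34.png

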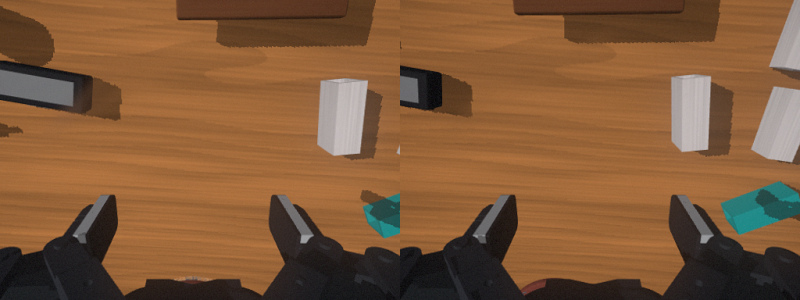

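The left panel shows the leaf's free edge at the top, (178-348,17), which fits to yaw 4.36 deg with its middle near (0.596,-0.0505). The case's near end is at (90,90), top at 0.0396. I'll grasp spacer_mid at its robot-side end.

```bash
python3 - <<'E'
from h import *
yaw=-5.0; c=np.array([.4598,-.3597]); u=np.array([np.cos(np.radians(yaw)),np.sin(np.radians(yaw))])
g=c-.038*u
set_gripper(.062)
movep([*g,.10],down(yaw)); 
print('hit',movel([*g,.008],stop_force=8))
set_gripper(.03,60); s=read_state(); print(s['width'],s['gripper_force'],s['ee_pos'],s['ft_force'])
movel([*g,.11],max_speed=.2)
O=np.array([.596,-.0505]); y=4.36; d=np.array([np.cos(np.radians(y)),np.sin(np.radians(y))])
p=O-d*(.085+.038)
movep([*p,.11],down(y))
movel([*p,.03],max_speed=.15)
s=read_state(); print(s['width'],s['ft_force'],s['t'])
print('touch',movel([*p,.004],max_speed=.03,stop_force=3)); s=read_state(); print(s['ee_pos'],s['ft_force'],s['t'])
c=camera('wrist'); save(c,'held.png')
import pickle; pickle.dump(c,open('held.pkl','wb'))
c=camera('side'); cv2.imwrite('pics/held_side.png',cv2.resize(c['image'][130:260,130:340],None,fx=3,fy=3)[...,::-1])
E
```

```text
hit False
0.03945265312048811 61.359708309173584 [ 0.422795   -0.35688724  0.00939396] [-0.03508933  0.87618422  6.90881035]
0.039229864308730426 [ 0.22695905  0.08163846 -2.99022211] 9.9333
touch True
[ 0.4732745  -0.05963142  0.00929149] [-1.64063808 -0.2739198   4.7642509 ] 10.6083
```

View pics/held.png

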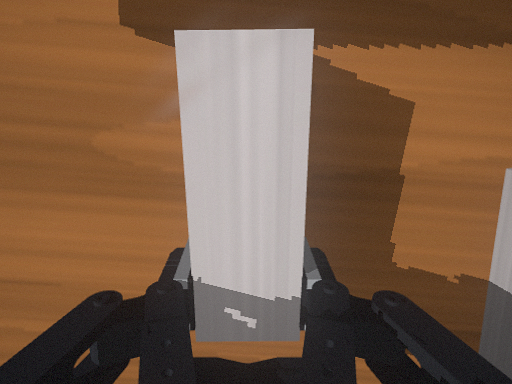

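The spacer is held square and upright. Its top face corners are (176,30), (313,29), (195,341) and (301,341), and the dark leaf edge is just ahead at the top of the picture. I'll compute the remaining offset and slide it in.

```bash
python3 - <<'E'
from h import *
import pickle
c=pickle.load(open('held.pkl','rb'))
Q=onplane(c,[(176,30),(313,29),(301,341),(195,341)],.046)[:,:2]; print(Q.round(4))
ctr=Q.mean(0); f=(Q[0]+Q[1])/2-(Q[2]+Q[3])/2; yw=np.degrees(np.arctan2(f[1],f[0])); print(ctr,np.hypot(*f),yw)
O=np.array([.596,-.0505]); y=4.36; d=np.array([np.cos(np.radians(y)),np.sin(np.radians(y))]); n=np.array([-d[1],d[0]])
e=O-ctr; print('to go along',e@d,'lateral',e@n,'expected .085, 0')
s=read_state(); p=s['ee_pos']; 
along=.085 if abs(e@d-.085)>.006 else (.085+e@d)/2
lat=np.clip(e@n,-.003,.003)
z=p[2]+.0005
t=p[:2]+d*along*.3+n*lat
print('stop1',movel([*t,z],max_speed=.06,stop_force=8))
t=p[:2]+d*along+n*lat
print('stop2',movel([*t,z],max_speed=.05,stop_force=8)); s=read_state(); print(s['ee_pos'],s['ft_force'],s['t'])
print('down',movel([*s['ee_pos'][:2],s['ee_pos'][2]-.0015],max_speed=.02,stop_force=4))
for k in('side','scene'):
    c=camera(k); sl=(slice(140,260),slice(140,300)) if k=='side' else (slice(170,300),slice(170,330))
    cv2.imwrite(f'pics/in_{k}.png',cv2.resize(c['image'][sl],None,fx=3.5,fy=3.5,interpolation=cv2.INTER_CUBIC)[...,::-1])
c=camera('wrist'); pickle.dump(c,open('in.pkl','wb')); save(c,'in_wrist.png')
E
```

```text
[[ 0.5632 -0.0335]
 [ 0.5665 -0.0724]
 [ 0.4574 -0.0829]
 [ 0.4543 -0.0423]]
[ 0.51036749 -0.05777903] 0.10944810286035002 5.053063697635299
to go along 0.08593806752463556 lateral 0.0007479276695750905 expected .085, 0
stop1 True
stop2 True
[ 0.4740592  -0.05935491  0.00941949] [-2.35678339  0.16295647  4.42054774] 11.3333
down False
```

View pics/in_wrist.png

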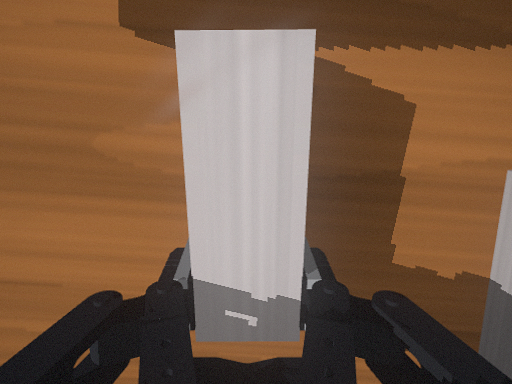

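It stopped right at the start because friction tripped the force stop. I'll unload it slightly and slide with a higher threshold.

```bash
python3 - <<'E'
from h import *
import pickle
O=np.array([.596,-.0505]); y=4.36; d=np.array([np.cos(np.radians(y)),np.sin(np.radians(y))]); n=np.array([-d[1],d[0]])
p=read_state()['ee_pos']
for dz in (.0006,.0012):
    z=.0094+dz; movel([p[0],p[1],z],max_speed=.02); wait(.1); s=read_state(); print(s['ee_pos'],s['ft_force'])
    if s['ft_force'][2]<0: break
t=np.array([.4732745,-.05963142])+d*.0855+n*.0007
print('stop',movel([*t,z],max_speed=.06,stop_force=20)); s=read_state(); print(s['ee_pos'],t,s['ft_force'],s['t'])
c=camera('wrist'); pickle.dump(c,open('in.pkl','wb')); save(c,'in_wrist2.png')
c=camera('side'); cv2.imwrite('pics/in_side2.png',cv2.resize(c['image'][130:270,140:320],None,fx=3.5,fy=3.5,interpolation=cv2.INTER_CUBIC)[...,::-1])
P=cloud(camera('side'))
c2=np.array([.60,-.0505])
E
```

```text
[ 0.47359202 -0.05930732  0.00961417] [-0.57445828 -0.14501641  1.00317653]
[ 0.47379806 -0.05934242  0.01032022] [ 0.27974861  0.10367161 -2.96871293]
stop False
[ 0.55795887 -0.05253301  0.01056024] [ 0.55847385 -0.05243348] [-0.36747103  0.70774849 -2.65006547] 13.9917
```

View pics/in_wrist2.png

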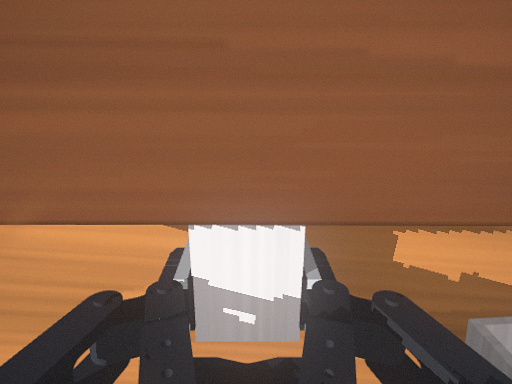

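The spacer is under the leaf. The leaf edge is at row 224, square to the spacer, whose outer end is at row 341. I'll check the overlap, then set it down and release.

```bash
python3 - <<'E'
from h import *
import pickle
c=pickle.load(open('in.pkl','rb')); print(c['xyz'])
e=onplane(c,[(50,224),(460,224),(247,224)],.0645); r=onplane(c,[(195,341),(301,341)],.0465)
print(e.round(4),r.round(4))
ang=np.degrees(np.arctan2(-(e[0]-e[1])[0],(e[0]-e[1])[1])); print('edge yaw',ang)
y=np.radians(4.36); d=np.array([np.cos(y),np.sin(y)])
out=(e[2,:2]-r[:,:2].mean(0))@d; print('outside len',out)
rc=r[:,:2].mean(0)+.055*d; print('spacer centre',rc)
s=read_state(); p=s['ee_pos']
if abs(out-.055)<.006:
    print('down',movel([p[0],p[1],.0088],max_speed=.02,stop_force=4)); print(read_state()['ft_force'])
    set_gripper(.056); s=read_state(); print(s['width'],s['ft_force'])
    movel([*p[:2],.16],max_speed=.2)
    movep([.46,-.05,.30],down(4)); c=camera('wrist'); pickle.dump(c,open('rel.pkl','wb')); save(c,'rel.png'); print(read_state()['t'])
    P=cloud(c); m=((P[...,2]>.055)&(P[...,2]<.08)&(P[...,0]>.6)&(P[...,0]<.72)); print('leaf z',np.percentile(P[m][:,2],[10,50,90]))
E
```

```text
[ 0.63886984 -0.04772083  0.15170779]
[[ 0.5938  0.0047  0.0645]
 [ 0.6028 -0.1104  0.0645]
 [ 0.5981 -0.0507  0.0645]] [[ 0.5385 -0.0351  0.0465]
 [ 0.5417 -0.0761  0.0465]]
edge yaw 4.471995846511264
outside len 0.058198106239464184
spacer centre [ 0.59493419 -0.05138341]
down False
[-0.49559215  0.43663668  2.27426771]
0.05577276317788017 [-0.90465505  0.49204177 -0.12852495]
16.375
leaf z [0.06280419 0.06412196 0.06522483]
```

```bash
ls pics/rel.png
```

```text
pics/rel.png
```

```bash
python3 - <<'E'
from h import *
import pickle
c=pickle.load(open('rel.pkl','rb')); hsv=cv2.cvtColor(c['image'],cv2.COLOR_RGB2HSV); P=cloud(c)
m=((P[...,2]>.038)&(P[...,2]<.052)&(hsv[...,1]<60)&(abs(P[...,0]-.57)<.05)&(abs(P[...,1]+.05)<.05))
r=cv2.minAreaRect((P[m][:,:2]*1000).astype(np.float32)); print('spacer visible',m.sum(),np.median(P[m][:,2]),r)
b={}
movep([.405,.20,.17],down(84)); c=camera('wrist'); b['w5']=c
movep([.47,.19,.22],down(84)); b['w6']=camera('wrist'); pickle.dump(b,open('b3.pkl','wb')); print(read_state()['t'],read_state()['q'])
for n in b:
    P=cloud(b[n]); m=((P[...,2]>.03)&(P[...,2]<.05)&(abs(P[...,0]-.485)<.06)&(abs(P[...,1]-.267)<.1)).astype(np.uint8)
    nn,l,st,ce=cv2.connectedComponentsWithStats(m,connectivity=4); i=1+st[1:,4].argmax();Q=P[l==i];z0=np.median(Q[:,2]);T=Q[abs(Q[:,2]-z0)<.005]
    r=cv2.minAreaRect((T[:,:2]*1000).astype(np.float32)); print(n,st[i],'z',z0,r)
    m=((P[...,2]>.012)&(P[...,2]<.12)&(P[...,0]>.35)&(P[...,1]>.15)).astype(np.uint8)
    nn,l,st,ce=cv2.connectedComponentsWithStats(m,connectivity=4)
    for i in range(1,nn):
        if st[i,4]>150: Q=P[l==i]; print('  obj',st[i],Q.min(0).round(3),Q.max(0).round(3))
s=pickle.load(open('a.pkl','rb'))['side']['image'][255:345,185:260]
A=cv2.resize(s,(400,480),interpolation=cv2.INTER_CUBIC); B=cv2.resize(b['w5']['image'],(400,300));C=cv2.resize(b['w6']['image'],(400,300))
cv2.imwrite('pics/case.png',np.hstack([np.vstack([A,np.zeros((120,400,3),np.uint8)]),np.vstack([B,C])])[...,::-1])
E
```

```text
spacer visible 2094 0.04557380391921917 ((569.4580078125, -52.698387145996094), (55.059017181396484, 40.72257995605469), 4.2061638832092285)
18.0083 [-0.25969125  0.41541956 -0.23516274  1.8427305   0.12080623  0.89792975
 -0.65828086]
w5 [  295     0    86   171 12432] z 0.03991597454115167 ((482.36016845703125, 257.4844970703125), (127.9752197265625, 57.193321228027344), 84.21940612792969)
  obj [  293     0    88   171 12904] [0.448 0.192 0.012] [0.517 0.329 0.043]
w6 [ 217    0   66  154 9437] z 0.0398913509079214 ((482.4643859863281, 261.1867370605469), (133.56280517578125, 57.403892517089844), 83.82711791992188)
  obj [ 217    0   66  154 9443] [0.448 0.191 0.027] [0.517 0.331 0.043]
```

View pics/case.png

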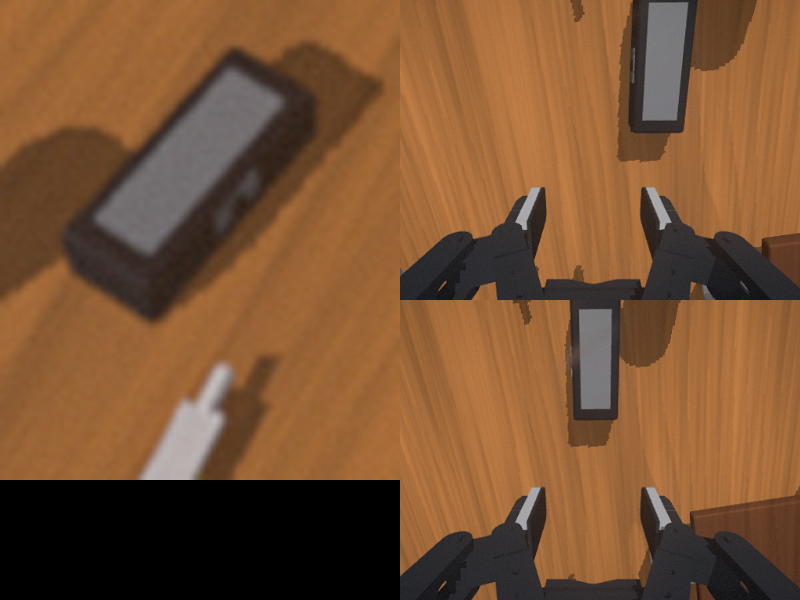

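The latch is on the robot-side long face around the middle, near (633,45-85) in the upper-right panel. The spacer shows 55 mm outside the edge, yaw 4.2 deg, top at 0.0456, so it is placed well. I'll grip the case near its right-hand end, clear of the latch.

```bash
cat > tilt.py <<'E'
from h import *
def tilt(ctr):
    P=cloud(camera('wrist')); m=(np.hypot(P[...,0]-ctr[0],P[...,1]-ctr[1])<.05)
    Q=P[m]; z=np.median(Q[:,2]); Q=Q[abs(Q[:,2]-z)<.01]
    a=np.linalg.lstsq(np.c_[Q[:,:2]-ctr,np.ones(len(Q))],Q[:,2],rcond=None)[0]; return a.round(4),len(Q)
E
python3 - <<'E'
from tilt import *
import pickle
b=pickle.load(open('b3.pkl','rb')); L=onplane(b['w5'],[(298,58),(298,109)],.02)
C=np.array([.483,.2645]); a=np.radians(84); l=np.array([np.cos(a),np.sin(a)])
ext=(L[:,:2]-C)@l; print('latch local y',ext, 'pt',L.round(3))
off=min(-.036, ext.min()-.016); off=max(off,-.052); print('off',off)
g=C+off*l
set_gripper(.085)
movep([*g,.10],down(84)); print('hit',movel([*g,.007],stop_force=8,max_speed=.12))
set_gripper(.05,80); s=read_state(); print(s['width'],s['gripper_force'],s['ee_pos'])
p=s['ee_pos']; movel([*g,.05],max_speed=.1); wait(.1); print(tilt(C),read_state()['ft_force'],read_state()['t'])
np.save('off.npy',[off,p[2]])
E
```

```text
latch local y [ 0.01872725 -0.02150782] pt [[0.457 0.286 0.02 ]
 [0.455 0.246 0.02 ]]
off -0.03750781946259392
hit False
0.05487186699189318 86.37916803359985 [0.47955855 0.22742602 0.00802724]
(array([-0.0008, -0.0118,  0.0809]), 43453) [-0.5749279   1.15891555 -5.44814287] 21.0167
```

The case is held 0.7 deg from level, which is fine. I'll carry it over and lower it onto the leaf.

```bash
python3 - <<'E'
from tilt import *
off,_=np.load('off.npy')
O=np.array([.597,-.0507]); y=np.radians(4.4); d=np.array([np.cos(y),np.sin(y)]); n=np.array([-d[1],d[0]])
M=O+.095*d; g=M+off*n
p=read_state()['ee_pos']; movel([p[0],p[1],.17],max_speed=.2)
movep([*g,.17],down(94.4))
movel([*g,.09],max_speed=.12); wait(.1)
c=camera('wrist');P=cloud(c); m=(P[...,2]>.11)&(P[...,2]<.14)&(np.hypot(P[...,0]-M[0],P[...,1]-M[1])<.1)
r=cv2.minAreaRect((P[m][:,:2]*1000).astype(np.float32)); print('M',M,'case now',r, tilt(M),read_state()['t'])
print('touch',movel([*g,.070],max_speed=.025,stop_force=2.0)); s=read_state(); print(s['ee_pos'],s['ft_force'],s['t'],tilt(M))
c=camera('side'); P=cloud(c)
E
```

```text
M [ 0.69172001 -0.04341169] case now ((692.3602294921875, -47.601051330566406), (105.5696792602539, 133.05372619628906), 4.270918369293213) (array([ 0.006 , -0.01  ,  0.1232]), 43295) 24.1833
touch True
[ 0.69424407 -0.08086948  0.07172347] [-0.81264231  0.34840456  5.46284305] 24.8667 (array([ 0.0022, -0.0069,  0.1037]), 43411)
```

```bash
python3 - <<'E'
from tilt import *
s=read_state(); p=s['ee_pos']; M=np.array([.6917,-.0434])
print(tilt(M),s['ft_force'])
movel([p[0],p[1],p[2]+.0004],max_speed=.02); print(read_state()['ft_force'])
set_gripper(.072); wait(.2); s=read_state(); print(s['width'],s['ft_force'])
movel([p[0],p[1],.20],max_speed=.15)
movep([.56,-.16,.30],down(94.4)); 
c=camera('wrist');P=cloud(c); save(c,'fin.png')
m=((P[...,2]>.095)&(P[...,2]<.115)); r=cv2.minAreaRect((P[m][:,:2]*1000).astype(np.float32)); print('case',np.median(P[m][:,2]),r)
Q=P[m]; a=np.linalg.lstsq(np.c_[Q[:,:2]-M,np.ones(len(Q))],Q[:,2],rcond=None)[0]; print('tilt',a)
m=(P[...,2]>.055)&(P[...,2]<.07)&(P[...,0]>.61)&(P[...,0]<.85); Q=P[m]; print('leaf',np.linalg.lstsq(np.c_[Q[:,:2]-M,np.ones(len(Q))],Q[:,2],rcond=None)[0],len(Q))
movep([.42,-.05,.32],down(20)); c=camera('side'); P=cloud(c); print(read_state()['t'])
A=cv2.resize(c['image'],(800,600))
s=camera('scene')['image']
A=np.hstack([cv2.resize(c['image'][120:330,120:370],(400,336)),cv2.resize(s[110:300,130:400],(400,336))])
cv2.imwrite('pics/final.png',A[...,::-1])
E
```

```text
(array([ 0.0028, -0.0067,  0.1037]), 43378) [-1.2097972  -0.55154678  6.18644695]
[ 0.05927181  0.40592683 -0.1705153 ]
0.0719061678337047 [ 0.49415267 -0.65114378  0.25262382]
case 0.10310785544597362 ((690.4049682617188, -59.116661071777344), (58.25218963623047, 109.9161148071289), 4.765163898468018)
tilt [0.03852011 0.00689488 0.10305161]
leaf [0.01932707 0.00573778 0.06326583] 24819
28.975
```

View pics/final.png

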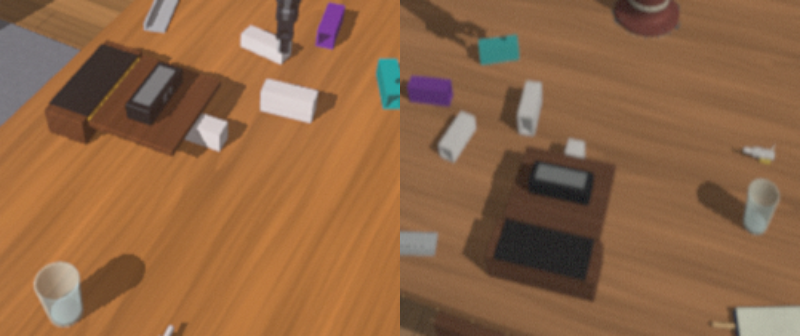

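The pictures show the spacer under the middle of the free edge, half out at left panel (210,132). The case sits flat on the middle of the leaf at left panel (155,92), centred near (0.690,-0.044). The bystanders and the other spacers look undisturbed, so I'm handing it in.

```bash
python3 -c "
from rig import *
print(finish_job())"
```

```text
the job is handed in; nothing more can be done
None
```

I handed the job in at about 29 s: the 46 mm spacer is under the middle of the leaf's free edge, square and half out, and the case sits flat, right way up, on the middle of the leaf; the leaf's edge measured about 2–3 mm low under the case, roughly the 2.5 mm clearance above the spacer.

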